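Load a spotlight into the safety tester

ROBOT

A 6-joint arm with a two-finger parallel gripper is mounted at the origin on the work surface. World frame = base frame: x ahead of the robot, y to its left, z up, the work surface at z = 0. Lengths are in m, angles in rad, forces in N, time in s.
With the tool pointing down it reaches from about 0.35 to 0.85 m from the base axis. Payload 8.1 kg.
Tool frame: the origin (TCP) lies at the very end of the fingers, on their centre line; the grasp point (between the pads) lies 19 mm behind it (pinch_z is the distance from the TCP to the grasp point, in m); z points along the fingers, y is the direction in which the jaws open and shut (so a half turn about z gives the same grasp; the last joint's range is limited). The gripper opens to 93 mm and grips with 3 to 60 N. Pads are 15 mm wide; open, the fingers measure 128 mm over their backs; the gripper's body (75 mm by 188 mm) begins 65 mm behind the grasp point.
Start: joints at [-1.275, 0.13, 1.488, -0, 1.523, -0.085], TCP at [0.223, -0.557, 0.219] pointing down, gripper open.
Joint ranges: [-2.96, 2.96], [-0.89, 2.26], [0.02, 2.5], [-1.34, 4.48], [0, 2.73], [-2.66, 2.66]. Speed limits (rad/s): [2.39, 2.39, 2.79, 3.14, 3.14, 3.14].

INTERFACE

Orientations are given as a rotation vector (axis times angle).
In Python, from plant import * gives the robot as it stands.
- The arm moves only by the tool move_arm, never from a script. Its argument "series" is a list of rows, each a list of 7 numbers: the shift along the tool's x, y, z each as a share of 10 cm, from -1 to 1, then the turn, a rotation vector about the tool's x, y, z each as a share of 180 degrees, from -1 to 1, then the opening, from -1 (shut) to 1 (fully open). In form: [[dx, dy, dz, rx, ry, rz, jaw], ...]. A call has 1 to 8 rows; each row is the pose to reach, as a shift and turn from the pose commanded when the call began, along the tool's axes at that moment, turning the shorter way round; what a row does not reach only later rows make up. A row lasts 1/10 s, in which the tool goes at most 50 mm and 8.59 degrees, less where a joint would pass 70% of its speed; a pose out of reach is approached as far as the arm can. A call with a number of a shift or a turn outside -1 to 1 is refused whole. A call with a gripper value outside its range is refused whole. The fingers move at their own pace and stop on an object; "squeeze" is the grip in N (left out, the last holds). Time passes only in rows, so rows that repeat a pose let the fingers close. It gives the time, the measured TCP pose, the force and the opening at its end, in the units of the state.
- read_state(): the state, without advancing time (a new reading comes with each control period).
- read_camera(name): name is "scene" or "top"; returns a dict with "frame" (384x512x3 uint8, red, green, blue), "K" (3x3 intrinsics, pixels), "rvec" (rotation vector, rad) and "tvec" (3), from world to camera coordinates, as OpenCV has them. Camera axes: x right, y down, z forward; pixel columns grow to the right and rows downward; lengths in m; the calibration is good to about 2 mm. A picture is of the moment at which its call begins. There is no depth.
- close_job(): hands the job in, once; it reports no verdict.
The state is a dict: "t": time; "q": joint angles; "dq": joint speeds; "joint_torque": joint torques, N m; "tool_pos": TCP position; "orientation": TCP orientation; "force": force on the tool from outside, world axes, zero at the start; "wrist_torque": the same for the moment, N m; "opening": finger opening in m.
Only numpy, scipy, OpenCV 4.12 (cv2) and the standard library are available. Lean on these libraries where they do the work, as an engineer would, in place of code of your own. Each camera call takes 0.05 s, during which the arm holds its last target.

TASK

Take the finished spotlight (black body, bright rim, white lens) from the blue pallet and set it lens up, fully down in the round nest of the blue carrier. Then push the carrier through the tester's orange spring flap, with feeling and not too hard, until it is fully home on the sprung contacts and the catch has snapped in and holds it there, and leave it so that the flap hangs shut behind the light. Do not disturb the other parts on the table.

Things in the scene. Friction and masses are not known exactly. Their poses are not given: they have to be found in the camera images.
- spotlight: The finished spotlight to be tested: upright cylinder 58 mm across and 40 mm high, black finned body, bright metal rim and white lens on top; its lowest 5 mm taper to 50 mm across. About 0.28 kg (0.22 to 0.34). Origin: centre of its underside; z up through the lens. It stands freely on the blue pallet's top (18 mm above the table), at one of the two ringed places 120 mm apart.
- carrier: Blue plastic slide carrier in the tester's infeed, between its guide rails; 0.36 to 0.59 kg, friction about 0.2. Origin: underside, below the nest's centre; x forward into the tester, z up. Base plate 16 mm thick, 80 mm wide, from 44 mm behind to 64 mm ahead of the origin; behind it a tongue 36 mm wide, 16 mm thick, to 195 mm behind the origin, ending in the handle block.
- nest (a point): Centre of the nest floor, 16 mm above the carrier's underside (axes as the carrier). The nest is a round collar 64 mm inside, 74 mm outside, 16 mm high above this floor, so a seated spotlight stands 24 mm out of it.
- handle (a point): Centre of the rear face of the handle block at the carrier's rear end (axes as the carrier), 48 mm above the table, 20 mm below the block's top. The block is 14 mm thick along the slide, 40 mm wide, 40 mm high above the tongue. Push it from behind or pinch it from above. When home, tongue and handle stay outside, under the shut flap, the handle's rear 73 to 101 mm before the mouth.
- rib (a point): Rear face of the carrier's steel catch rib, 49 mm ahead of the carrier's origin: 30 mm wide, 7 mm high above the plate, sloping front, upright rear. The tester's catch, a vertical spring bolt of 8 mm over the lane, climbs the slope (a bump of some 2 to 4 N) and drops behind this face; it then holds the carrier. Let go before that, the carrier is not held.
- tester: Safety tester fixed to the table. Origin: on the table below the flap hinge, mid-lane; x along the lane into the tunnel (push direction, level), z up. Bed top at 12 mm, from 350 mm before to 228 mm past the origin, 124 mm wide; guide rails 83 mm apart, tops at 22 mm. Its contacts are damaged if the carrier, once inside, bears on it with over 40 N (weight, side and end loads added up): keep the push under some 20 N.
- mouth (a point): Lane floor in the tunnel's mouth, right below the flap (axes as the tester). Yellow frame and clear-walled tunnel 124 mm wide, from here 225 mm inward, top 126 mm above the table (153 mm at its lamp box). The contact head inside is set to an unmarked depth: the carrier latches home with its origin 94 to 122 mm past this point, where exactly must be felt.
- flap (a joint): Angle of the orange spring flap, hinged along the top of the tunnel mouth (hinge 98 mm above the table, lower edge at 33 mm, 98 mm wide): 0 hanging shut, positive when it swings inward, up to 1.5 rad. It needs about 1 to 2 N to push open, closes by its spring and is free of the spotlight when home.
- probe (a joint): How far the plate of sprung contacts at the tunnel's end is pressed in (m): 0 free; about 0.005 with the carrier latched home; about 0.0075 hard on the solid stop behind it. The plate pushes back with 1 N at first touch, 6 N at 0.0055. The catch drops there; 2 mm farther is the solid stop, where force rises steeply. A push of 12 to 16 N brings it home.
- heatsink: Bystander: plain bare-aluminium heatsink of the same size as the spotlight, without rim or lens, standing on the other ringed place of the blue pallet. Origin: centre of its underside. Not to be used.
- pallet: Blue pallet 90 x 240 x 18 mm fixed beyond the lane, with two ringed places 60 mm either side of its middle along its y axis. Origin: centre of its underside.
- driver_b: Bystander: white power supply box 45 x 113 x 30 mm lying on the table beyond the open end of the lane. Origin: centre of its underside.
- vial: Bystander: blue bottle with yellow cap, 32 mm across, 100 mm high, standing on the table beyond the open end of the lane. Origin: centre of its underside.

How it is judged:
On the way, in this order (a step that is already met when the one before it is completed fails the run):
1. the spotlight stands lens up on the floor of the carrier's nest, let go (horizontal distance between spotlight and nest below 0.006 m and z of spotlight in the frame of nest below 0.003 m and angle between spotlight's own z axis and vertical below 0.08 rad and contact force between the fingers and spotlight below 0.1 N), for 0.2 s.
2. the carrier takes the spotlight in through the flap, which it holds open (value of joint flap above 0.6 rad and x of spotlight in the frame of tester above 0 m and horizontal distance between spotlight and nest below 0.008 m), for 0.1 s.
At the end, for the whole second after the job is handed in: The carrier, let go, is held home by the catch with the contacts pressed in by more than 4 mm, the flap is shut (under 0.06 rad) behind it, and the spotlight stands lens up on the nest floor (within 6 mm of its centre, under 3 mm up, tilt under 0.08 rad), at rest (value of joint probe above 0.004 m and x of carrier in the frame of tester above 0.09 m and value of joint flap below 0.06 rad and horizontal distance between spotlight and nest below 0.006 m and z of spotlight in the frame of nest below 0.003 m and angle between spotlight's own z axis and vertical below 0.08 rad and linear speed of each of carrier, spotlight below 0.01 m/s); the robot touches nothing.
It fails at once if inside the tunnel the carrier bears on the tester with more than 40 N (contact force between carrier and tester above 40 N and x of carrier in the frame of tester above 0.05 m).
It fails at once if the spotlight is tipped over (angle between spotlight's own z axis and vertical above 0.6 rad).
It fails at once if another part on the table is shifted by more than 15 mm (distance of any of heatsink, driver_b, vial from where it was at the start of the episode above 0.015 m).
It also fails if it takes over 72 s, if anything falls off the work surface, if the arm or the gripper's body presses on something with over 40 N, if the wrist force passes 120 N, or if a joint passes its speed limit or range.

## Working session

There is one attempt and no reset: what is moved stays moved. The work goes in short steps, Python scripts to look and compute and a tool call to move; the robot and the scene stay as the last step left them, time stands still between calls to the robot, and variables do not carry over. Pictures are saved under pics/ and viewed, and the job is handed in when it is done.

Besides the shell and the picture viewer there is one more tool, called after "Request:" by a JSON object that holds its "name" and its "arguments", one argument or row to a line. move_arm: Moves the arm, as the interface text tells. Shift numbers are shares of 10 cm and turn numbers shares of 180 degrees, none past 1 either way. Its arguments: {"type":"object","properties":{"series":{"type":"array","items":{"type":"array","items":{"type":"number"}}},"squeeze":{"type":"number"}},"required":["series"]}

```bash
mkdir -p pics; ls
python3 - <<'E'
from plant import *
import cv2,numpy as np
s=read_state();print(s)
for n in("scene","top"):
    c=read_camera(n);cv2.imwrite(f"pics/{n}0.png",c["frame"][:,:,::-1]);print(n,c["K"],c["rvec"],c["tvec"])
    np.savez(f"{n}0.npz",**c)
E
```

```text
pics
{'t': 0.0, 'q': array([-1.27543254e+00,  1.31183435e-01,  1.48926800e+00,  1.83131281e-05,
        1.52302242e+00, -8.54273506e-02]), 'dq': array([-0.00036496,  0.00091642, -0.00050144,  0.00155032, -0.00012328,
       -0.00151561]), 'joint_torque': array([-2.43872215e-03, -5.59847403e+01, -4.91764855e+01,  7.65459356e-02,
        3.51706438e-02, -1.22479387e-04]), 'tool_pos': array([ 0.22283629, -0.55646335,  0.21758036]), 'orientation': array([-3.08298368e+00, -5.94182237e-01,  2.80868835e-04]), 'force': array([-0.16979076, -0.03515929, -0.29272221]), 'wrist_torque': array([ 0.00601512,  0.03449175, -0.00749823]), 'opening': 0.0927421501740191}
scene [[397.88566556   0.         252.55835586]
 [  0.         397.88566556 191.6347946 ]
 [  0.           0.           1.        ]] [ 2.45568285  1.01070171 -0.27995555] [-0.36075029 -0.3573228   1.36706124]
top [[363.72930875   0.         257.71647097]
 [  0.         363.72930875 186.21535182]
 [  0.           0.           1.        ]] [ 2.08986969 -2.12187339  0.18153369] [-0.04687437  0.59301478  0.93719677]
```

```bash
python3 -c "
import cv2
for n in('scene0','top0'):
    i=cv2.imread(f'pics/{n}.png');cv2.imwrite(f'pics/{n}b.png',cv2.resize(i,(800,600),interpolation=cv2.INTER_CUBIC))"
```

```text
(no output)
```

View pics/scene0b.png

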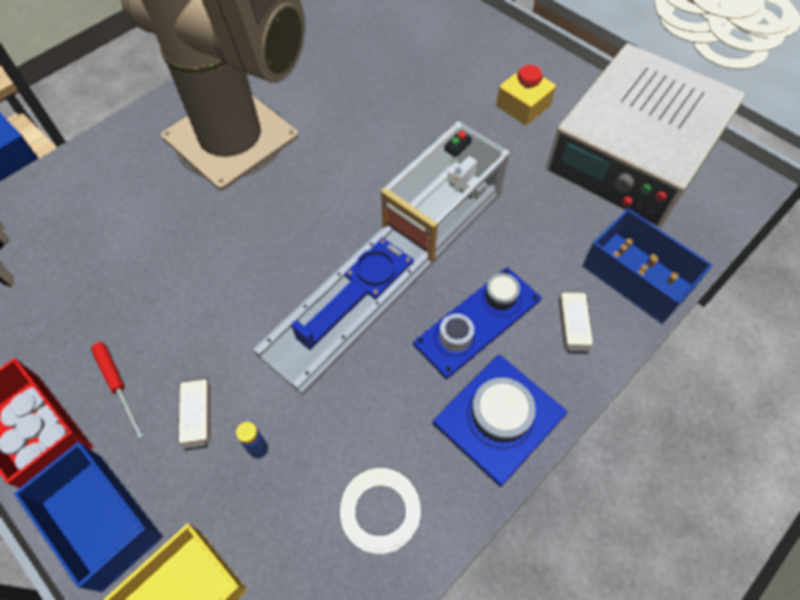

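View pics/top0b.png

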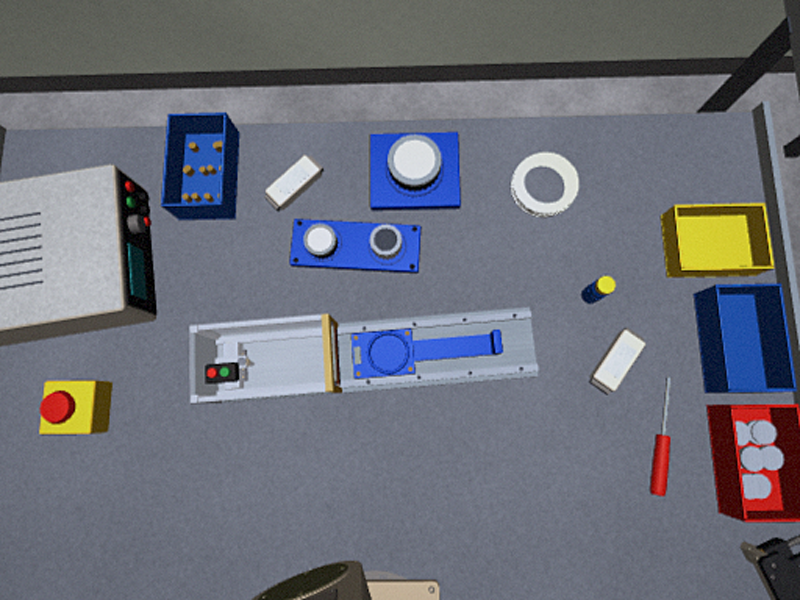

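The top view shows the spotlight (white lens) at about (320,240) and the heatsink at (386,240). The carrier nest is at about (390,352), the mouth at about (333,352) and the handle at about (497,342), all in the 800x600 view. The lane pushes leftward in the image. Next I zoom in to measure.

```bash
cat > h.py <<'E'
import cv2,numpy as np
def ray(c,u,v,z):
    R,_=cv2.Rodrigues(np.array(c["rvec"],float)); t=np.array(c["tvec"],float).ravel()
    d=R.T@(np.linalg.inv(c["K"])@np.array([u,v,1.])); o=-R.T@t
    return o+d*(z-o[2])/d[2]
def proj(c,P):
    return cv2.projectPoints(np.array(P,float).reshape(-1,3),np.array(c["rvec"],float),np.array(c["tvec"],float),np.array(c["K"]),None)[0].reshape(-1,2)
def crop(c,x0,y0,x1,y1,f,name,pts=None):
    i=np.ascontiguousarray(c["frame"][y0:y1,x0:x1,::-1]); i=cv2.resize(i,None,fx=f,fy=f,interpolation=cv2.INTER_CUBIC)
    if pts is not None:
        for p in pts: cv2.circle(i,(int((p[0]+.5-x0)*f),int((p[1]+.5-y0)*f)),2,(0,255,0),-1)
    for k in range((x0+9)//10*10,x1,10): cv2.putText(i,str(k),(int((k+.5-x0)*f),10),0,.35,(0,255,255));cv2.line(i,(int((k+.5-x0)*f),12),(int((k+.5-x0)*f),18),(0,255,255))
    for k in range((y0+9)//10*10,y1,10): cv2.putText(i,str(k),(0,int((k+.5-y0)*f)),0,.35,(0,255,255))
    cv2.imwrite("pics/"+name,i)
E
python3 - <<'E'
from h import *
c=dict(np.load("top0.npz"));crop(c,175,130,350,262,4.5,"tz.png")
c2=dict(np.load("scene0.npz"));crop(c2,160,70,350,250,3.3,"sz.png")
for n in(c,c2):
    R,_=cv2.Rodrigues(n["rvec"]);print(-R.T@n["tvec"])
E
```

```text
[ 0.39669301 -0.07985844  1.03366281]
[ 0.95790966 -0.43521757  1.00978787]
```

View pics/tz.png

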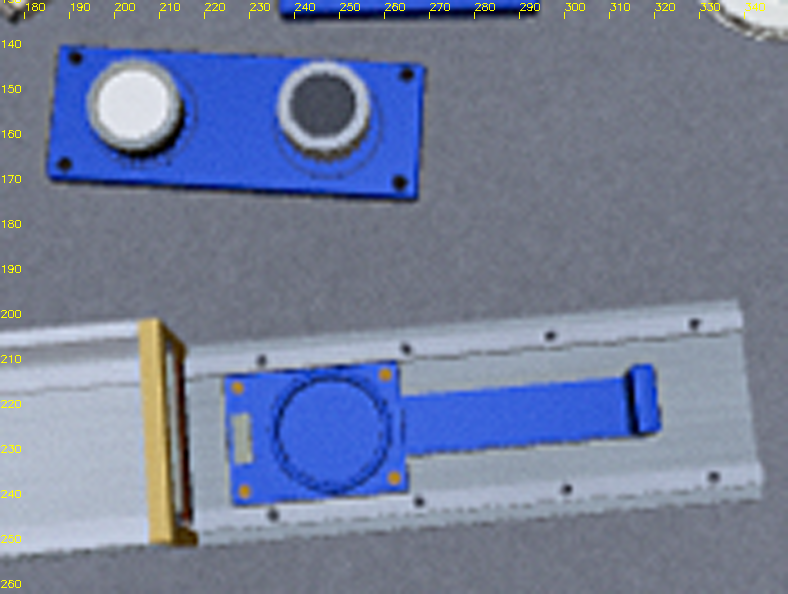

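View pics/sz.png

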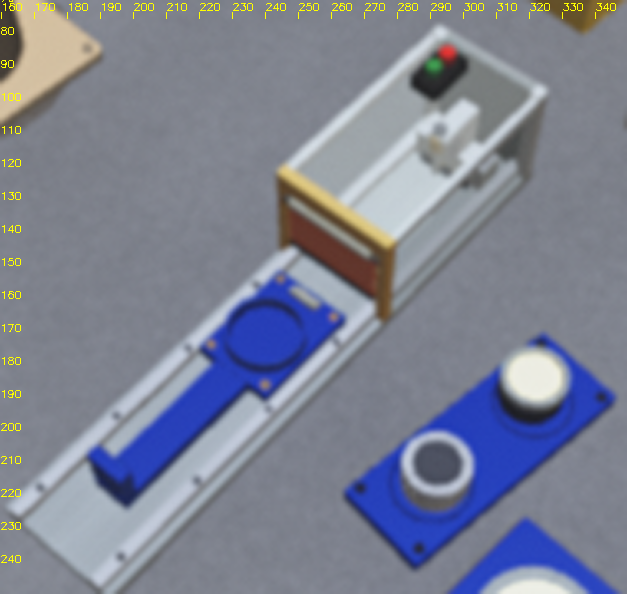

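Run:
```python
from h import *
T=dict(np.load("top0.npz"));S=dict(np.load("scene0.npz"))
def px(u,v):return u/4.5+174.5,v/4.5+129.5
def lens(c,box):
    x0,y0,x1,y1=box;f=c["frame"][y0:y1,x0:x1].astype(int);m=(f.min(2)>200)
    ys,xs=np.nonzero(m);return xs.mean()+x0,ys.mean()+y0,m.sum()
for c,b in((T,(190,140,218,167)),(S,(308,170,335,195))):
    l=lens(c,b);print("lens",l,ray(c,l[0],l[1],.058))
for nm,u,v,z in[("rimtop",134,104,.058),("heatsink",324,105,.058),("nesttop",332,432,.044),
 ("plateFL",225,376,.028),("plateFR",233,506,.028),("plateRL",398,362,.028),("plateRR",407,492,.028),
 ("handTL",631,366,.068),("handTR",655,364,.068),("handBL",638,434,.068),("handBR",660,431,.068),
 ("bedendL",740,300,.022),("bedendR",763,480,.022),
 ("frameTL",147,320,.126),("frameTR",150,543,.126),("pal1",60,45,.018),("pal2",425,66,.018),("pal3",48,179,.018),("pal4",416,199,.018)]:
    print(nm,ray(T,*px(u,v),z).round(4))
def ps(u,v):return u/3.3+159.5,v/3.3+69.5
for nm,u,v,z in[("nesttop",264,336,.044),("frTL",279,167,.126),("frTR",394,243,.126),("hs",437,464,.058)]:
    print("S",nm,ray(S,*ps(u,v),z).round(4))
```

```text
lens (np.float64(204.1325966850829), np.float64(152.78453038674033), np.int64(181)) [0.69037302 0.09296219 0.058     ]
lens (np.float64(321.47752808988764), np.float64(183.7921348314607), np.int64(178)) [0.68908974 0.09133143 0.058     ]
rimtop [0.6909 0.0926 0.058 ]
heatsink [ 0.6878 -0.0258  0.058 ]
nesttop [ 0.4866 -0.0285  0.044 ]
plateFL [0.5237 0.0384 0.028 ]
plateFR [0.4439 0.0331 0.028 ]
plateRL [ 0.5307 -0.0689  0.028 ]
plateRR [ 0.4509 -0.0731  0.028 ]
handTL [ 0.5207 -0.207   0.068 ]
handTR [ 0.5217 -0.2212  0.068 ]
handBL [ 0.4806 -0.2094  0.068 ]
handBR [ 0.4821 -0.2223  0.068 ]
bedendL [ 0.5669 -0.2825  0.022 ]
bedendR [ 0.4554 -0.2902  0.022 ]
frameTL [0.5437 0.0711 0.126 ]
frameTR [0.4199 0.0676 0.126 ]
pal1 [0.744  0.1488 0.018 ]
pal2 [ 0.7246 -0.0892  0.018 ]
pal3 [0.654  0.1543 0.018 ]
pal4 [ 0.6363 -0.0818  0.018 ]
S nesttop [ 0.4907 -0.0338  0.044 ]
S frTL [0.416  0.0612 0.126 ]
S frTR [0.5418 0.0715 0.126 ]
S hs [ 0.6856 -0.0269  0.058 ]
```

```bash
cat >> h.py <<'E'
from scipy.spatial.transform import Rotation as Ro
def down(yaw): # tool down with tool-x at yaw deg
    x=np.array([np.cos(np.radians(yaw)),np.sin(np.radians(yaw)),0]);z=np.array([0,0,-1.]);y=np.cross(z,x)
    return Ro.from_matrix(np.stack([x,y,z],1))
def delta(p,R,p2,R2):
    d=R.inv().apply(np.array(p2)-p)/.1; r=(R.inv()*R2).as_rotvec()/np.pi
    return np.r_[d,r]
E
python3 - <<'E'
from h import *
from plant import *
s=read_state();p=s["tool_pos"];R=Ro.from_rotvec(s["orientation"])
x=R.as_matrix()[:,0];y0=np.degrees(np.arctan2(x[1],x[0]));print(y0)
g=np.array([.6898,.0922,.20]);N=7
P=p;Q=R
for i in range(1,N+1):
    p2=p+(g-p)*i/N;R2=down(y0+(93.75-y0)*i/N);print(delta(P,Q,p2,R2).round(3));P,Q=p2,R2
E
```

```text
21.819224031648925
[ 0.964 -0.612  0.026 -0.    -0.    -0.057]
[ 1.057 -0.431  0.025  0.     0.    -0.057]
[ 1.117 -0.235  0.025  0.     0.    -0.057]
[ 1.141 -0.032  0.025  0.     0.    -0.057]
[ 1.129  0.172  0.025  0.     0.    -0.057]
[ 1.08   0.371  0.025  0.     0.    -0.057]
[ 0.997  0.557  0.025  0.     0.    -0.057]
```

Request:
{"name": "move_arm", "arguments": {
  "series": [
    [0.96,-0.61,0,0,0,-0.057,1],
    [0.96,-0.61,0,0,0,-0.057,1],
    [0.96,-0.61,0,0,0,-0.057,1]
  ]
}}

```text
t: 0.4
tool_pos: [0.2915, -0.4614, 0.218]
orientation: [-3.016, -0.872, -0.002]
force: [1.1, -1.2, 0.4]
opening: 0.0927
```

Request:
{"name": "move_arm", "arguments": {
  "series": [
    [1,-0.43,0,0,0,-0.057,1],
    [1,-0.43,0,0,0,-0.057,1],
    [1,-0.43,0,0,0,-0.057,1]
  ]
}}

```text
t: 0.7
tool_pos: [0.3534, -0.3718, 0.2185]
orientation: [-2.926, -1.14, -0.002]
force: [-0.4, -0.1, 0.5]
opening: 0.0932
```

Request:
{"name": "move_arm", "arguments": {
  "series": [
    [1,-0.23,0,0,0,-0.057,1],
    [1,-0.23,0,0,0,-0.057,1],
    [1,-0.23,0,0,0,-0.057,1]
  ]
}}

```text
t: 1.0
tool_pos: [0.412, -0.2873, 0.2186]
orientation: [-2.812, -1.398, -0.002]
force: [-0.7, -0.1, -0.1]
opening: 0.0931
```

Request:
{"name": "move_arm", "arguments": {
  "series": [
    [1,-0.03,0,0,0,-0.057,1],
    [1,-0.03,0,0,0,-0.057,1],
    [1,-0.03,0,0,0,-0.057,1]
  ]
}}

```text
t: 1.3
tool_pos: [0.4703, -0.2063, 0.2184]
orientation: [-2.676, -1.644, -0.002]
force: [-0.9, -0.3, -0.2]
opening: 0.0926
```

Request:
{"name": "move_arm", "arguments": {
  "series": [
    [1,0.17,0,0,0,-0.057,1],
    [1,0.17,0,0,0,-0.057,1],
    [1,0.17,0,0,0,-0.057,1]
  ]
}}

```text
t: 1.6
tool_pos: [0.5309, -0.1257, 0.2183]
orientation: [-2.52, -1.875, -0.002]
force: [-0.5, -0.5, -0.1]
opening: 0.093
```

Request:
{"name": "move_arm", "arguments": {
  "series": [
    [1,0.37,0,0,0,-0.057,1],
    [1,0.37,0,0,0,-0.057,1],
    [1,0.37,0,0,0,-0.057,1]
  ]
}}

```text
t: 1.9
tool_pos: [0.595, -0.0415, 0.2179]
orientation: [-2.344, -2.091, -0.001]
force: [-1.4, 0.5, 0.2]
opening: 0.0927
```

```bash
cat > d.py <<'E'
import sys
from h import *
from plant import *
a=[float(v) for v in sys.argv[1:5]]
s=read_state();p=s["tool_pos"];R=Ro.from_rotvec(s["orientation"])
x=R.as_matrix()[:,0];print(s["t"],p.round(4),"yaw",np.degrees(np.arctan2(x[1],x[0])).round(2),"F",s["force"].round(2),"op",s["opening"].round(4),"q",s["q"].round(2))
if a: print(delta(p,R,a[:3],down(a[3])).round(3))
E
python3 d.py .6898 .0922 .2 93.75
```

```text
Traceback (most recent call last):
  File "d.py", line 6, in <module>
    x=R.as_matrix()[:,0];print(s["t"],p.round(4),"yaw",np.degrees(np.arctan2(x[1],x[0])).round(2),"F",s["force"].round(2),"op",s["opening"].round(4),"q",s["q"].round(2))
                                                                                                                               ^^^^^^^^^^^^^^^^^^
AttributeError: 'float' object has no attribute 'round'
```

```bash
sed -i 's/s\["opening"\].round(4)/round(s["opening"],4)/; s/s\["t"\],p/round(s["t"],2),p/' d.py
python3 d.py .6898 .0922 .2 93.75
```

```text
1.9 [ 0.595  -0.0415  0.2179] yaw 83.49 F [-1.36  0.54  0.23] op 0.0927 q [-0.16  0.12  1.5   0.    1.52 -0.04]
[ 1.436  0.79   0.18  -0.    -0.    -0.057]
```

Request:
{"name": "move_arm", "arguments": {
  "series": [
    [1,0.55,0,0,0,-0.057,1],
    [1,0.55,0,0,0,-0.057,1],
    [1,0.55,0,0,0,-0.057,1],
    [1,0.55,0,0,0,-0.057,1]
  ]
}}

```text
t: 2.3
tool_pos: [0.66, 0.0493, 0.2177]
orientation: [-2.15, -2.29, 0.002]
force: [0.3, -0.4, -0.0]
opening: 0.0932
```

```bash
python3 d.py .6898 .0922 .12 93.75
```

```text
2.3 [0.66   0.0493 0.2177] yaw 93.63 F [ 0.28 -0.38 -0.04] op 0.0932 q [-0.    0.3   1.3  -0.    1.55 -0.07]
[ 0.41   0.326  0.976 -0.     0.    -0.001]
```

Request:
{"name": "move_arm", "arguments": {
  "series": [
    [0.41,0.326,0.5,0,0,0,1],
    [0.41,0.326,0.9,0,0,0,1],
    [0.41,0.326,0.97,0,0,0,1],
    [0.41,0.326,0.97,0,0,0,1],
    [0.41,0.326,0.97,0,0,0,1]
  ]
}}

```text
t: 2.8
tool_pos: [0.6897, 0.0905, 0.1234]
orientation: [2.151, 2.288, 0.0]
force: [-0.2, -0.6, 0.2]
opening: 0.0934
```

```bash
python3 d.py .6898 .0922 .037 93.75
python3 - <<'E'
from h import *
from plant import *
c=read_camera("top");crop(c,165,100,325,215,5,"t1.png",proj(c,[[.6898,.0922,.058]]))
c=read_camera("scene");crop(c,260,110,370,220,5,"s1.png",proj(c,[[.6898,.0922,.058]]))
E
```

```text
2.8 [0.6897 0.0905 0.1234] yaw 93.53 F [-0.22 -0.57  0.18] op 0.0934 q [ 0.06  0.44  1.29 -0.    1.41 -0.  ]
[ 0.017  0.001  0.864  0.     0.    -0.001]
```

View pics/t1.png

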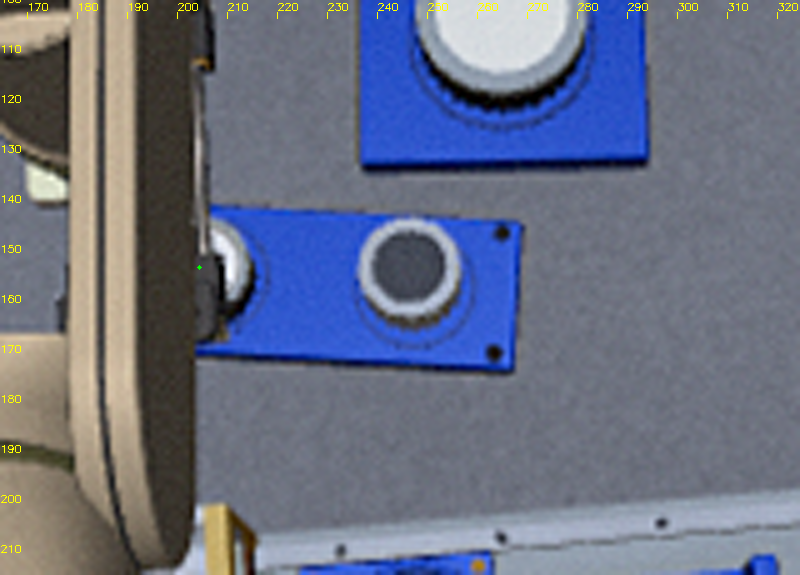

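View pics/s1.png

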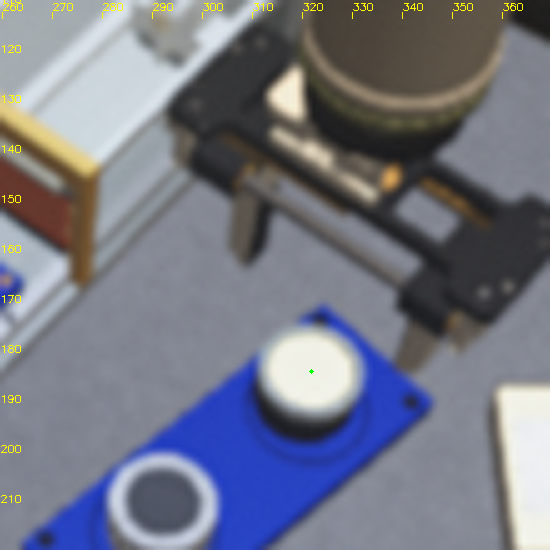

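The open jaws straddle the spotlight, whose centre projects to (321,184) in the scene view. I descend now.

Request:
{"name": "move_arm", "arguments": {
  "series": [
    [0.017,0,0.3,0,0,0,1],
    [0.017,0,0.55,0,0,0,1],
    [0.017,0,0.75,0,0,0,1],
    [0.017,0,0.86,0,0,0,1],
    [0.017,0,0.86,0,0,0,1],
    [0.017,0,0.86,0,0,0,1]
  ]
}}

```text
t: 3.5
tool_pos: [0.6905, 0.0941, 0.0377]
orientation: [2.149, 2.289, 0.003]
force: [0.9, -0.7, 0.2]
opening: 0.093
```

```bash
python3 d.py .6898 .0922 .037 93.75
```

```text
3.5 [0.6905 0.0941 0.0377] yaw 93.62 F [ 0.93 -0.67  0.21] op 0.093 q [ 0.06  0.52  1.35 -0.    1.27 -0.  ]
[-0.018 -0.008  0.007  0.001  0.    -0.001]
```

Request:
{"name": "move_arm", "arguments": {
  "series": [
    [-0.015,0,0,0,0,0,0.6],
    [-0.015,0,0,0,0,0,0.2],
    [-0.015,0,0,0,0,0,0],
    [-0.015,0,0,0,0,0,0],
    [-0.015,0,0,0,0,0,0],
    [-0.015,0,0,0,0,0,0],
    [-0.015,0,0,0,0,0,0],
    [-0.015,0,0,0,0,0,0]
  ],
  "squeeze": 20
}}

```text
t: 4.3
tool_pos: [0.6895, 0.0928, 0.0358]
orientation: [2.15, 2.291, 0.0]
force: [0.0, 0.2, 1.0]
opening: 0.0575
```

```bash
python3 d.py .6898 .0922 .13 93.75
```

```text
4.3 [0.6895 0.0928 0.0358] yaw 93.64 F [0.01 0.17 0.98] op 0.0575 q [ 0.06  0.52  1.35 -0.    1.27 -0.  ]
[-0.006  0.002 -0.942  0.     0.    -0.001]
```

Request:
{"name": "move_arm", "arguments": {
  "series": [
    [0,0,-0.2,0,0,0,0],
    [0,0,-0.5,0,0,0,0],
    [0,0,-0.9,0,0,0,0],
    [0,0,-1,0,0,0,0],
    [0,0,-1,0,0,0,0]
  ]
}}

```text
t: 4.8
tool_pos: [0.691, 0.0929, 0.1379]
orientation: [2.148, 2.289, 0.005]
force: [0.1, 0.0, -2.3]
opening: 0.0573
```

```bash
python3 d.py .488 -.0277 .13 93.75
```

```text
4.8 [0.691  0.0929 0.1379] yaw 93.64 F [ 0.09  0.04 -2.28] op 0.0573 q [ 0.06  0.43  1.28  0.    1.43 -0.  ]
[-1.075e+00 -2.102e+00  6.900e-02  1.000e-03 -0.000e+00 -1.000e-03]
```

Lifted: −2.3 N is the lamp's weight. Now over to the nest.

Request:
{"name": "move_arm", "arguments": {
  "series": [
    [-0.25,-0.45,0,0,0,0,0],
    [-0.5,-0.9,0,0,0,0,0],
    [-0.55,-1,0,0,0,0,0],
    [-0.55,-1,0,0,0,0,0]
  ]
}}

```text
t: 5.2
tool_pos: [0.5895, 0.0305, 0.1319]
orientation: [-2.149, -2.286, 0.007]
force: [0.2, 0.2, -3.1]
opening: 0.0573
```

Request:
{"name": "move_arm", "arguments": {
  "series": [
    [-0.25,-0.45,0,0,0,0,0],
    [-0.45,-0.85,0,0,0,0,0],
    [-0.5,-1,0,0,0,0,0],
    [-0.5,-1,0,0,0,0,0],
    [-0.5,-1,0,0,0,0,0]
  ]
}}

```text
t: 5.7
tool_pos: [0.4974, -0.0243, 0.1353]
orientation: [2.15, 2.29, 0.001]
force: [0.7, 0.8, -2.5]
opening: 0.0574
```

```bash
python3 d.py .488 -.0277 .09 93.75
python3 - <<'E'
from h import *
from plant import *
s=read_state();p=s["tool_pos"]
c=read_camera("top");crop(c,175,130,350,262,4.5,"t2.png");np.savez("top2.npz",**c)
c=read_camera("scene");crop(c,190,110,310,230,5,"s2.png");np.savez("scene2.npz",**c);print(s["tool_pos"])
E
```

```text
5.7 [ 0.4974 -0.0243  0.1353] yaw 93.63 F [ 0.75  0.84 -2.52] op 0.0574 q [-0.15 -0.09  1.87  0.    1.37 -0.22]
[-0.028 -0.096  0.453  0.    -0.    -0.001]
[ 0.49742378 -0.0242882   0.13533919]
```

View pics/t2.png

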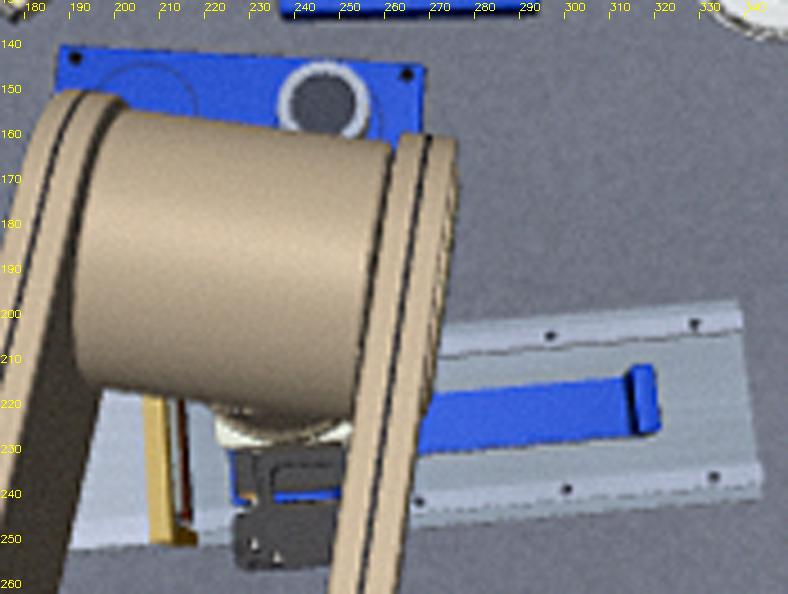

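View pics/s2.png

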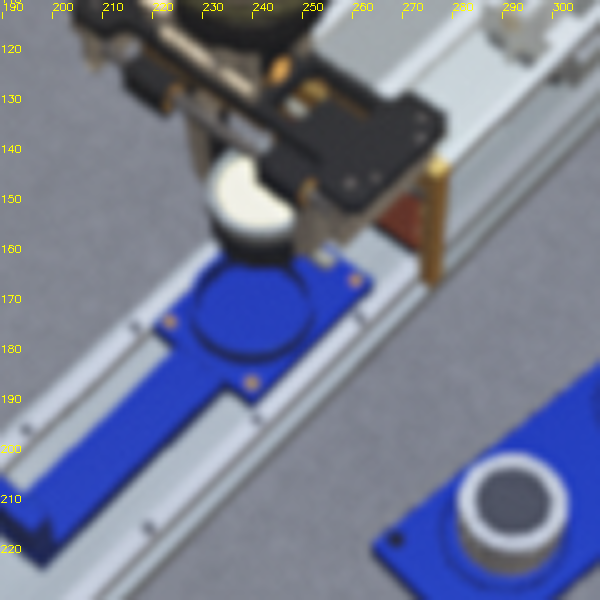

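The lamp hangs in the jaws just short of the nest. I overlay the predicted collar on both views to check the nest estimate.

```bash
python3 - <<'E'
from h import *
T=dict(np.load("top0.npz"));S=dict(np.load("scene0.npz"));S2=dict(np.load("scene2.npz"))
a=np.linspace(0,2*np.pi,48,endpoint=False)
def circ(x,y,z,r):return np.stack([x+r*np.cos(a),y+r*np.sin(a),0*a+z],1)
P=np.r_[circ(.488,-.0277,.044,.037)]
th=np.radians(93.75);f=np.array([np.cos(th),np.sin(th)]);l=np.array([-f[1],f[0]])
c=[np.r_[np.array([.488,-.0277])+u*f+v*l,.028] for u in(-.044,.064) for v in(-.04,.04)]
crop(T,215,200,335,250,6.5,"to.png",proj(T,np.r_[P,c]))
crop(S,190,110,310,230,5,"so.png",proj(S,np.r_[P,c]))
crop(S2,190,110,310,230,5,"so2.png",proj(S2,circ(.4974,-.0243,.1353+.022,.029)))
E
cd pics; python3 -c "
import cv2,numpy as np
a=cv2.imread('so.png');b=cv2.imread('so2.png');h=cv2.hconcat([a,b]);cv2.imwrite('sc.png',cv2.resize(h,(800,400)))"
```

```text
(no output)
```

View pics/to.png

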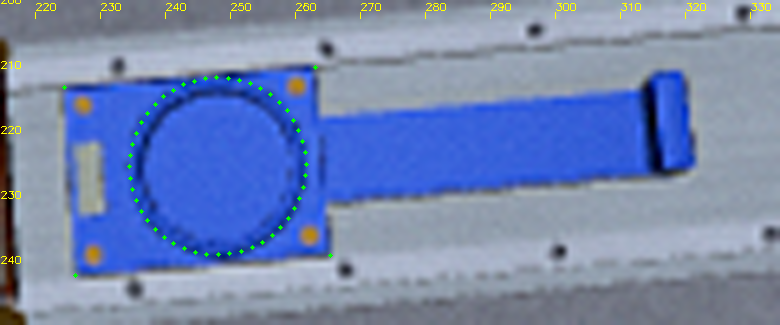

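View pics/sc.png

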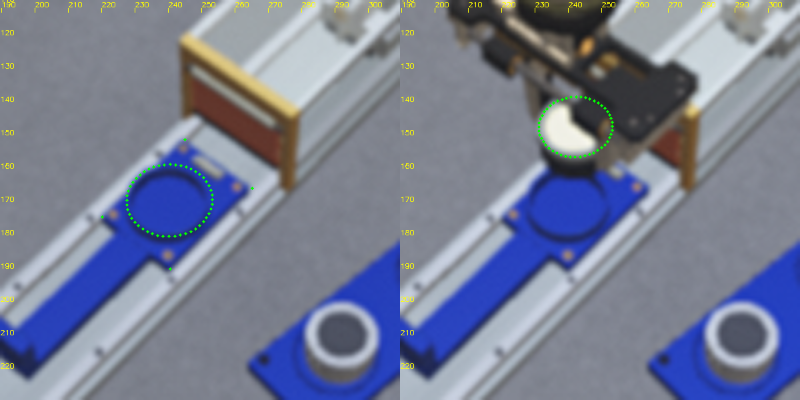

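Request:
{"name": "move_arm", "arguments": {
  "series": [
    [-0.04,-0.096,0.2,0,0,0,0],
    [-0.04,-0.096,0.4,0,0,0,0],
    [-0.04,-0.096,0.6,0,0,0,0],
    [-0.04,-0.096,0.68,0,0,0,0],
    [-0.04,-0.096,0.68,0,0,0,0],
    [-0.04,-0.096,0.68,0,0,0,0]
  ]
}}

```text
t: 6.4
tool_pos: [0.488, -0.0291, 0.0683]
orientation: [2.149, 2.291, 0.001]
force: [0.1, -0.1, -2.1]
opening: 0.0576
```

```bash
python3 d.py .488 -.0287 .046 93.75
python3 - <<'E'
from h import *
from plant import *
c=read_camera("scene");crop(c,190,110,310,230,5,"s3.png")
E
```

```text
6.4 [ 0.488  -0.0291  0.0683] yaw 93.67 F [ 0.07 -0.11 -2.07] op 0.0576 q [-0.16 -0.04  1.95  0.    1.23 -0.23]
[ 0.004  0.     0.223  0.     0.    -0.   ]
```

View pics/s3.png

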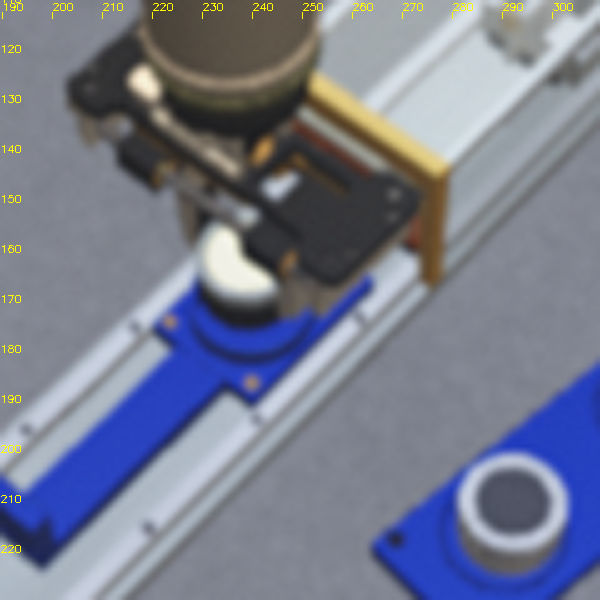

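The lamp is centred over the collar, with its base near (238,173). I lower it in small steps and watch the force.

Request:
{"name": "move_arm", "arguments": {
  "series": [
    [0,0,0.05,0,0,0,0],
    [0,0,0.09,0,0,0,0],
    [0,0,0.12,0,0,0,0],
    [0,0,0.12,0,0,0,0]
  ]
}}

```text
t: 6.85
tool_pos: [0.4867, -0.0292, 0.0551]
orientation: [-2.149, -2.29, 0.001]
force: [-0.3, 0.6, -2.7]
opening: 0.0571
```

Request:
{"name": "move_arm", "arguments": {
  "series": [
    [0,0,0.03,0,0,0,0],
    [0,0,0.06,0,0,0,0],
    [0,0,0.08,0,0,0,0],
    [0,0,0.08,0,0,0,0]
  ]
}}

```text
t: 7.25
tool_pos: [0.4868, -0.0292, 0.0472]
orientation: [-2.149, -2.29, 0.001]
force: [-0.5, 1.4, -2.7]
opening: 0.0572
```

```bash
python3 d.py .488 -.0287 .046 93.75
```

```text
7.25 [ 0.4868 -0.0292  0.0472] yaw 93.64 F [-0.45  1.38 -2.66] op 0.0572 q [-0.17 -0.02  1.97  0.    1.19 -0.23]
[ 0.004  0.012  0.012 -0.    -0.    -0.001]
```

Request:
{"name": "move_arm", "arguments": {
  "series": [
    [0,0,0.01,0,0,0,0],
    [0,0,0.012,0,0,0,0],
    [0,0,0.012,0,0,0,0]
  ]
}}

```text
t: 7.55
tool_pos: [0.4872, -0.0293, 0.0465]
orientation: [2.15, 2.291, 0.0]
force: [-0.7, 0.2, -2.9]
opening: 0.0576
```

Next I open the jaws partway, and the lamp drops the last fraction of a millimetre.

Request:
{"name": "move_arm", "arguments": {
  "series": [
    [0,0,0,0,0,0,0.4],
    [0,0,0,0,0,0,0.6],
    [0,0,0,0,0,0,1],
    [0,0,0,0,0,0,1],
    [0,0,0,0,0,0,1]
  ]
}}

```text
t: 8.05
tool_pos: [0.4873, -0.0293, 0.0465]
orientation: [2.15, 2.291, 0.0]
force: [-0.4, -0.4, 0.7]
opening: 0.0908
```

Request:
{"name": "move_arm", "arguments": {
  "series": [
    [0,0,-0.2,0,0,0,1],
    [0,0,-0.5,0,0,0,1],
    [0,0,-0.9,0,0,0,1],
    [0,0,-1,0,0,0,1],
    [0,0,-1,0,0,0,1]
  ]
}}

```text
t: 8.55
tool_pos: [0.4889, -0.0296, 0.1488]
orientation: [2.147, 2.288, 0.004]
force: [-0.1, 0.7, -0.4]
opening: 0.0934
```

```bash
python3 d.py .5025 -.245 .15 93.75
python3 - <<'E'
from h import *
from plant import *
c=read_camera("scene");crop(c,190,110,310,230,5,"s4.png")
E
```

```text
8.55 [ 0.4889 -0.0296  0.1488] yaw 93.64 F [-0.06  0.67 -0.4 ] op 0.0934 q [-0.17 -0.13  1.88  0.    1.39 -0.23]
[-2.159e+00 -1.000e-03 -1.000e-02  1.000e-03  0.000e+00 -1.000e-03]
```

View pics/s4.png

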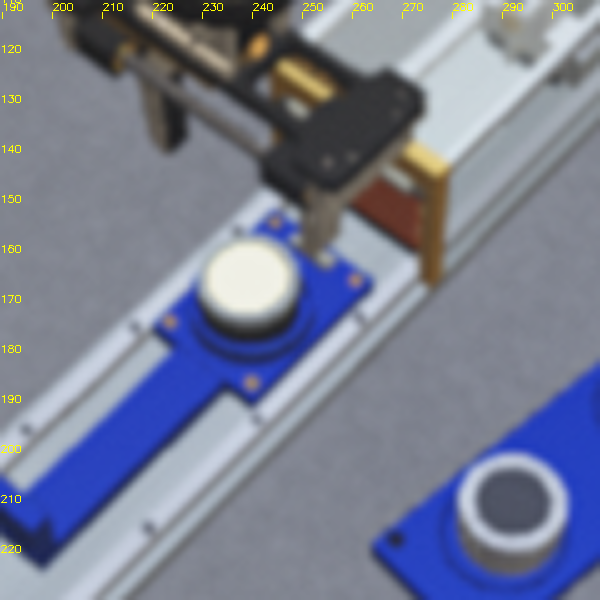

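The lamp is seated in the nest (lens at (237,166)) and the jaws are clear. Next I go behind the handle with the jaws shut.

Request:
{"name": "move_arm", "arguments": {
  "series": [
    [-0.4,0,0,0,0,0,0],
    [-0.8,0,0,0,0,0,-0.5],
    [-1,0,0,0,0,0,-1],
    [-1,0,0,0,0,0,-1]
  ],
  "squeeze": 10
}}

```text
t: 9.0
tool_pos: [0.4921, -0.131, 0.1439]
orientation: [-2.151, -2.286, 0.003]
force: [0.7, -0.7, 0.3]
opening: 0.0655
```

Request:
{"name": "move_arm", "arguments": {
  "series": [
    [-0.4,0,0,0,0,0,-1],
    [-0.8,0,0,0,0,0,-1],
    [-1,0,0,0,0,0,-1],
    [-1,0,0,0,0,0,-1]
  ]
}}

```text
t: 9.4
tool_pos: [0.4989, -0.2299, 0.1445]
orientation: [-2.151, -2.287, 0.001]
force: [0.2, -0.4, 0.1]
opening: 0.0336
```

Request:
{"name": "move_arm", "arguments": {
  "series": [
    [-0.15,0,0,0,0,0,-1],
    [-0.25,0,0,0,0,0,-1],
    [-0.25,0,0,0,0,0,-1],
    [-0.25,0,0,0,0,0,-1]
  ]
}}

```text
t: 9.8
tool_pos: [0.5015, -0.2534, 0.1463]
orientation: [-2.149, -2.291, -0.0]
force: [0.7, 0.6, -0.6]
opening: 0.002
```

```bash
python3 d.py .5025 -.2475 .038 93.75
python3 - <<'E'
from h import *
from plant import *
c=read_camera("top");crop(c,200,130,360,262,4.5,"t5.png")
c=read_camera("scene");crop(c,150,110,310,250,4,"s5.png")
E
```

```text
9.8 [ 0.5015 -0.2534  0.1463] yaw 93.65 F [ 0.65  0.63 -0.57] op 0.002 q [-0.56  0.07  1.68  0.    1.39 -0.62]
[ 5.800e-02  1.400e-02  1.083e+00 -0.000e+00 -0.000e+00 -1.000e-03]
```

View pics/t5.png

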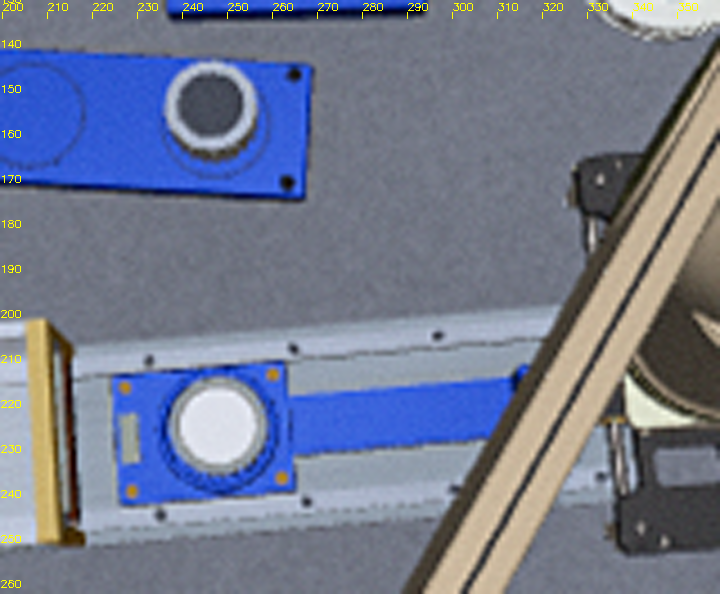

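View pics/s5.png

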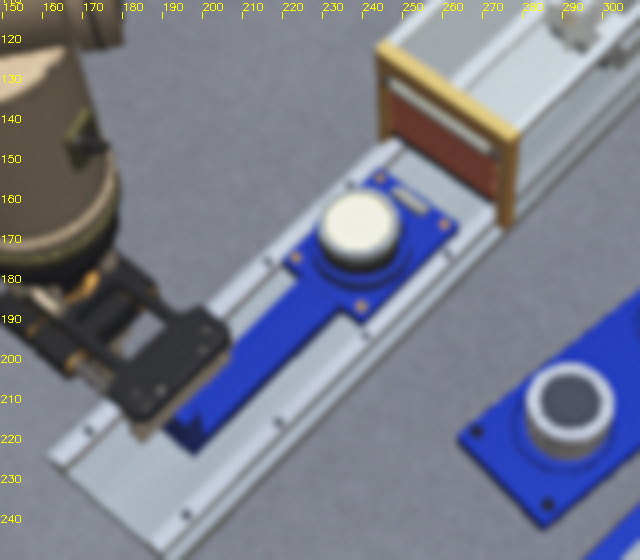

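The lamp is centred in the nest (about (246,224) in the top view) and the carrier has not moved. I descend behind the handle.

Request:
{"name": "move_arm", "arguments": {
  "series": [
    [0,0.014,0.3,0,0,0,-1],
    [0,0.014,0.6,0,0,0,-1],
    [0,0.014,0.9,0,0,0,-1],
    [0,0.014,1,0,0,0,-1],
    [0,0.014,1,0,0,0,-1]
  ]
}}

```text
t: 10.4
tool_pos: [0.5016, -0.2526, 0.0448]
orientation: [-2.147, -2.289, 0.001]
force: [0.3, 0.4, 1.0]
opening: 0.0005
```

```bash
python3 d.py .5021 -.2405 .040 93.75
```

```text
10.4 [ 0.5016 -0.2526  0.0448] yaw 93.66 F [0.25 0.35 0.98] op 0.0005 q [-0.56  0.18  1.76  0.    1.2  -0.62]
[ 0.12   0.013  0.048 -0.001 -0.001 -0.   ]
```

Request:
{"name": "move_arm", "arguments": {
  "series": [
    [0.06,0.01,0.04,0,0,0,-1],
    [0.12,0.01,0.04,0,0,0,-1],
    [0.15,0.01,0.04,0,0,0,-1],
    [0.18,0.01,0.04,0,0,0,-1],
    [0.21,0.01,0.04,0,0,0,-1],
    [0.24,0.01,0.04,0,0,0,-1]
  ]
}}

```text
t: 11.0
tool_pos: [0.5026, -0.2298, 0.0429]
orientation: [2.149, 2.29, -0.0]
force: [0.2, -2.0, 0.4]
opening: 0.0004
```

Request:
{"name": "move_arm", "arguments": {
  "series": [
    [0.03,0,0,0,0,0,-1],
    [0.06,0,0,0,0,0,-1],
    [0.09,0,0,0,0,0,-1],
    [0.12,0,0,0,0,0,-1],
    [0.15,0,0,0,0,0,-1],
    [0.18,0,0,0,0,0,-1]
  ]
}}

```text
t: 11.6
tool_pos: [0.5012, -0.2115, 0.0424]
orientation: [2.15, 2.291, -0.0]
force: [0.5, -0.1, 0.9]
opening: 0.0005
```

Request:
{"name": "move_arm", "arguments": {
  "series": [
    [0.05,0,0,0,0,0,-1],
    [0.1,0,0,0,0,0,-1],
    [0.15,0,0,0,0,0,-1],
    [0.2,0,0,0,0,0,-1],
    [0.25,0,0,0,0,0,-1],
    [0.3,0,0,0,0,0,-1],
    [0.35,0,0,0,0,0,-1],
    [0.4,0,0,0,0,0,-1]
  ]
}}

```text
t: 12.4
tool_pos: [0.4986, -0.1714, 0.0424]
orientation: [-2.15, -2.291, 0.0]
force: [-0.3, -2.0, -0.1]
opening: 0.0004
```

```bash
python3 d.py .4985 -.17 .040 93.75
python3 - <<'E'
from h import *
from plant import *
c=read_camera("scene");crop(c,170,70,330,230,4,"s6.png")
c=read_camera("top");crop(c,175,180,345,262,4.5,"t6.png")
E
```

```text
12.4 [ 0.4986 -0.1714  0.0424] yaw 93.64 F [-0.35 -2.02 -0.14] op 0.0004 q [-0.43  0.1   1.86 -0.    1.18 -0.49]
[ 0.014  0.     0.024 -0.    -0.    -0.001]
```

View pics/s6.png

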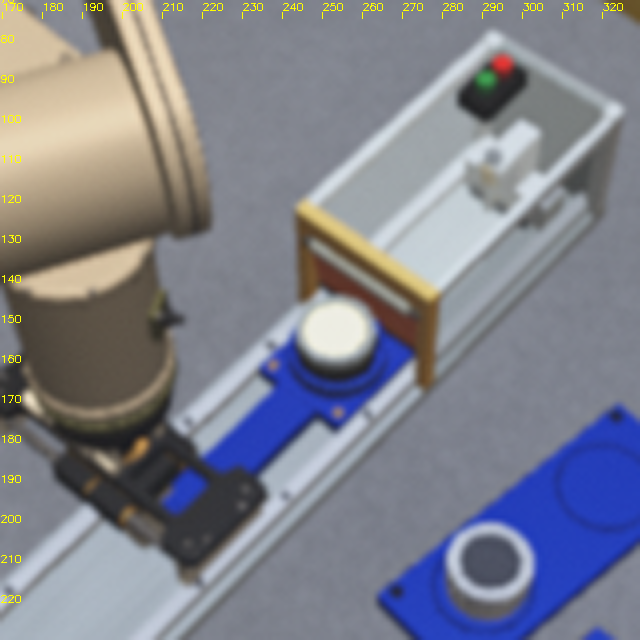

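View pics/t6.png

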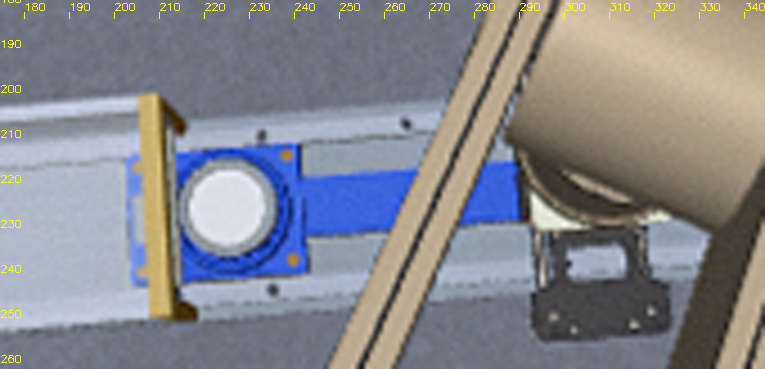

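The carrier's front plate is under the flap, and the lamp is at (223,226) in the top view, just about to touch it. I keep pushing gently.

Request:
{"name": "move_arm", "arguments": {
  "series": [
    [0.03,0,0,0,0,0,-1],
    [0.06,0,0,0,0,0,-1],
    [0.09,0,0,0,0,0,-1],
    [0.12,0,0,0,0,0,-1],
    [0.15,0,0,0,0,0,-1],
    [0.18,0,0,0,0,0,-1],
    [0.21,0,0,0,0,0,-1],
    [0.24,0,0,0,0,0,-1]
  ]
}}

```text
t: 13.3
tool_pos: [0.4971, -0.1478, 0.0424]
orientation: [2.15, 2.291, -0.0]
force: [0.0, -3.3, -1.3]
opening: 0.0005
```

Request:
{"name": "move_arm", "arguments": {
  "series": [
    [0.03,0,0,0,0,0,-1],
    [0.06,0,0,0,0,0,-1],
    [0.09,0,0,0,0,0,-1],
    [0.12,0,0,0,0,0,-1],
    [0.15,0,0,0,0,0,-1],
    [0.18,0,0,0,0,0,-1],
    [0.21,0,0,0,0,0,-1],
    [0.24,0,0,0,0,0,-1]
  ]
}}

```text
t: 14.1
tool_pos: [0.4956, -0.1236, 0.0424]
orientation: [-2.15, -2.291, -0.0]
force: [0.3, -2.1, -0.8]
opening: 0.0004
```

```bash
python3 d.py .4985 -.17 .040 93.75
python3 - <<'E'
from h import *
from plant import *
c=read_camera("scene");crop(c,170,70,330,230,4,"s7.png")
c=read_camera("top");crop(c,125,180,295,262,4.5,"t7.png")
E
```

```text
14.1 [ 0.4956 -0.1236  0.0424] yaw 93.64 F [ 0.26 -2.13 -0.78] op 0.0004 q [-0.34  0.05  1.91  0.    1.18 -0.41]
[-0.464 -0.     0.024 -0.    -0.    -0.001]
```

View pics/s7.png

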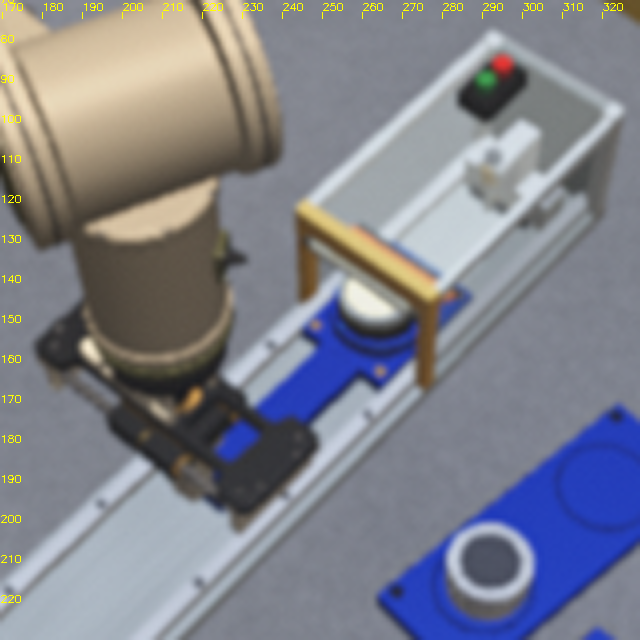

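View pics/t7.png

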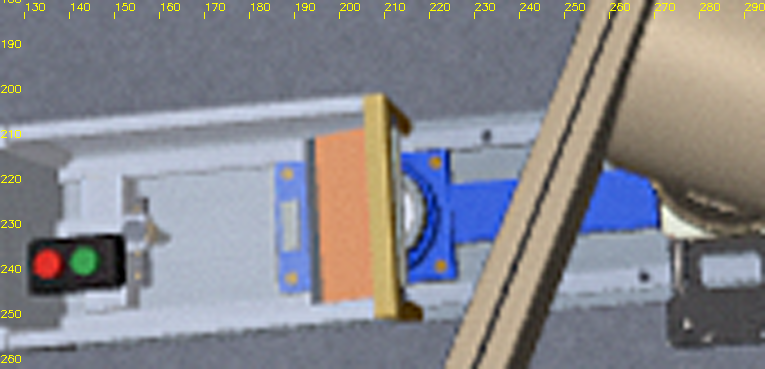

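The flap is swung well open with the lamp passing under the frame, at about 2–3 N. I continue.

Request:
{"name": "move_arm", "arguments": {
  "series": [
    [0.03,0,0,0,0,0,-1],
    [0.06,0,0,0,0,0,-1],
    [0.09,0,0,0,0,0,-1],
    [0.12,0,0,0,0,0,-1],
    [0.15,0,0,0,0,0,-1],
    [0.18,0,0,0,0,0,-1],
    [0.21,0,0,0,0,0,-1],
    [0.24,0,0,0,0,0,-1]
  ]
}}

```text
t: 15.0
tool_pos: [0.4941, -0.0997, 0.0425]
orientation: [2.15, 2.291, 0.0]
force: [-0.1, -1.4, 1.0]
opening: 0.0008
```

Request:
{"name": "move_arm", "arguments": {
  "series": [
    [0.03,0,0,0,0,0,-1],
    [0.06,0,0,0,0,0,-1],
    [0.09,0,0,0,0,0,-1],
    [0.12,0,0,0,0,0,-1],
    [0.15,0,0,0,0,0,-1],
    [0.18,0,0,0,0,0,-1],
    [0.2,0,0,0,0,0,-1],
    [0.22,0,0,0,0,0,-1]
  ]
}}

```text
t: 15.8
tool_pos: [0.4926, -0.0778, 0.0424]
orientation: [2.15, 2.291, -0.0]
force: [0.4, -2.2, 0.7]
opening: 0.0004
```

```bash
python3 d.py .4985 -.05 .042 93.75
python3 - <<'E'
from h import *
from plant import *
c=read_camera("scene");crop(c,170,70,330,230,4,"s8.png")
c=read_camera("top");crop(c,125,180,295,262,4.5,"t8.png")
E
```

```text
15.8 [ 0.4926 -0.0778  0.0424] yaw 93.64 F [ 0.4  -2.18  0.7 ] op 0.0004 q [-0.26  0.02  1.94 -0.    1.18 -0.32]
[ 0.274  0.076  0.004 -0.     0.    -0.001]
```

View pics/t8.png

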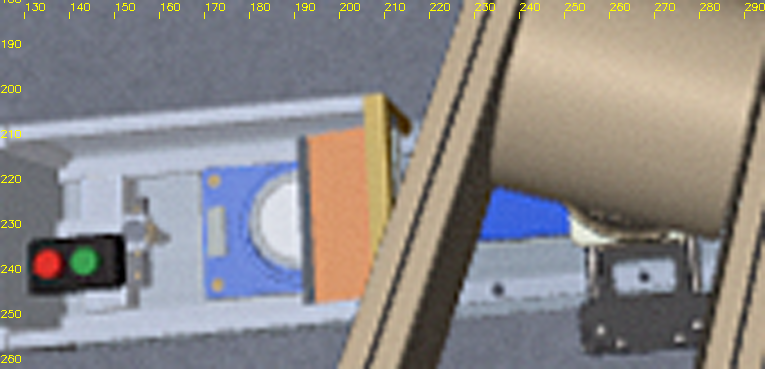

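Request:
{"name": "move_arm", "arguments": {
  "series": [
    [0.02,0,0,0,0,0,-1],
    [0.04,0,0,0,0,0,-1],
    [0.06,0,0,0,0,0,-1],
    [0.08,0,0,0,0,0,-1],
    [0.1,0,0,0,0,0,-1],
    [0.12,0,0,0,0,0,-1],
    [0.14,0,0,0,0,0,-1],
    [0.16,0,0,0,0,0,-1]
  ]
}}

```text
t: 16.7
tool_pos: [0.4916, -0.0619, 0.0423]
orientation: [-2.15, -2.291, 0.0]
force: [-0.0, -2.3, -0.7]
opening: 0.0001
```

Request:
{"name": "move_arm", "arguments": {
  "series": [
    [0.01,0,0,0,0,0,-1],
    [0.02,0,0,0,0,0,-1],
    [0.03,0,0,0,0,0,-1],
    [0.04,0,0,0,0,0,-1],
    [0.05,0,0,0,0,0,-1],
    [0.06,0,0,0,0,0,-1]
  ]
}}

```text
t: 17.3
tool_pos: [0.4912, -0.056, 0.0424]
orientation: [-2.15, -2.291, 0.0]
force: [0.1, -1.8, -1.0]
opening: 0.0006
```

```bash
python3 d.py .4985 -.05 .042 93.75
python3 - <<'E'
from h import *
from plant import *
c=read_camera("scene");crop(c,170,70,330,230,4,"s9.png")
c=read_camera("top");crop(c,125,180,295,262,4.5,"t9.png")
E
```

```text
17.3 [ 0.4912 -0.056   0.0424] yaw 93.64 F [ 0.11 -1.8  -1.02] op 0.0006 q [-0.22  0.01  1.95 -0.    1.18 -0.28]
[ 0.055  0.076  0.004 -0.    -0.    -0.001]
```

View pics/t9.png

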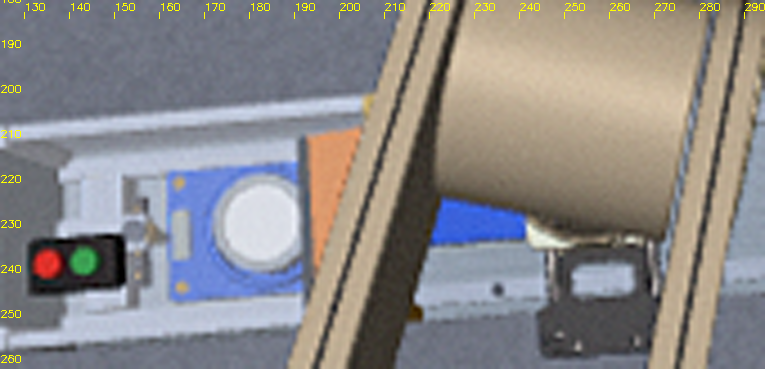

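View pics/s9.png

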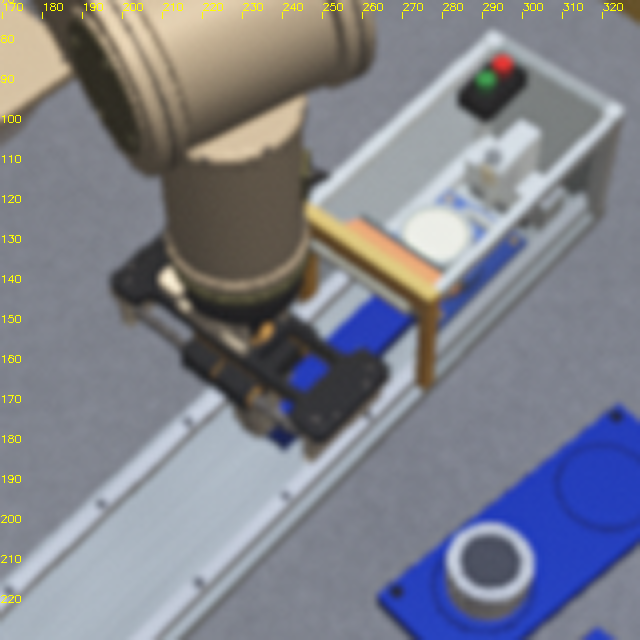

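Force is steady at about 2 N (friction and flap), so there is no contact yet. Fine feeling steps from here.

Request:
{"name": "move_arm", "arguments": {
  "series": [
    [0.006,0,0,0,0,0,-1],
    [0.012,0,0,0,0,0,-1],
    [0.018,0,0,0,0,0,-1],
    [0.024,0,0,0,0,0,-1],
    [0.03,0,0,0,0,0,-1],
    [0.036,0,0,0,0,0,-1],
    [0.042,0,0,0,0,0,-1],
    [0.048,0,0,0,0,0,-1]
  ]
}}

```text
t: 18.2
tool_pos: [0.491, -0.0513, 0.0425]
orientation: [2.15, 2.291, -0.0]
force: [0.3, -3.4, -1.2]
opening: 0.0008
```

Request:
{"name": "move_arm", "arguments": {
  "series": [
    [0.006,0,0,0,0,0,-1],
    [0.012,0,0,0,0,0,-1],
    [0.018,0,0,0,0,0,-1],
    [0.024,0,0,0,0,0,-1],
    [0.03,0,0,0,0,0,-1]
  ]
}}

```text
t: 18.7
tool_pos: [0.4908, -0.0483, 0.0425]
orientation: [2.15, 2.291, -0.0]
force: [0.3, -4.8, -0.6]
opening: 0.0002
```

Request:
{"name": "move_arm", "arguments": {
  "series": [
    [0.006,0,0,0,0,0,-1],
    [0.012,0,0,0,0,0,-1],
    [0.018,0,0,0,0,0,-1],
    [0.024,0,0,0,0,0,-1],
    [0.03,0,0,0,0,0,-1]
  ]
}}

```text
t: 19.2
tool_pos: [0.4906, -0.0453, 0.0425]
orientation: [2.15, 2.291, -0.0]
force: [-0.6, -4.4, -1.0]
opening: 0.0007
```

Request:
{"name": "move_arm", "arguments": {
  "series": [
    [0.005,0,0,0,0,0,-1],
    [0.01,0,0,0,0,0,-1],
    [0.015,0,0,0,0,0,-1],
    [0.02,0,0,0,0,0,-1]
  ]
}}

```text
t: 19.6
tool_pos: [0.4905, -0.0431, 0.0425]
orientation: [-2.15, -2.291, -0.0]
force: [-0.6, -3.3, 0.5]
opening: 0.0006
```

Request:
{"name": "move_arm", "arguments": {
  "series": [
    [0.005,0,0,0,0,0,-1],
    [0.01,0,0,0,0,0,-1],
    [0.015,0,0,0,0,0,-1],
    [0.02,0,0,0,0,0,-1]
  ]
}}

```text
t: 20.0
tool_pos: [0.4904, -0.0413, 0.0425]
orientation: [2.15, 2.291, 0.0]
force: [-0.4, -2.8, -0.6]
opening: 0.0007
```

Request:
{"name": "move_arm", "arguments": {
  "series": [
    [0.005,0,0,0,0,0,-1],
    [0.01,0,0,0,0,0,-1],
    [0.01,0,0,0,0,0,-1]
  ]
}}

```text
t: 20.3
tool_pos: [0.4903, -0.0403, 0.0424]
orientation: [-2.15, -2.291, 0.0]
force: [0.8, -1.9, 0.3]
opening: 0.0005
```

Request:
{"name": "move_arm", "arguments": {
  "series": [
    [0.005,0,0,0,0,0,-1],
    [0.01,0,0,0,0,0,-1],
    [0.015,0,0,0,0,0,-1],
    [0.02,0,0,0,0,0,-1]
  ]
}}

```text
t: 20.7
tool_pos: [0.4902, -0.0384, 0.0425]
orientation: [2.15, 2.291, -0.0]
force: [0.4, -4.6, -0.7]
opening: 0.0005
```

Request:
{"name": "move_arm", "arguments": {
  "series": [
    [0.005,0,0,0,0,0,-1],
    [0.01,0,0,0,0,0,-1],
    [0.015,0,0,0,0,0,-1],
    [0.015,0,0,0,0,0,-1]
  ]
}}

```text
t: 21.1
tool_pos: [0.4901, -0.0364, 0.0425]
orientation: [-2.149, -2.291, -0.001]
force: [0.6, -0.8, 0.6]
opening: 0.0001
```

Request:
{"name": "move_arm", "arguments": {
  "series": [
    [0.005,0,0,0,0,0,-1],
    [0.01,0,0,0,0,0,-1],
    [0.01,0,0,0,0,0,-1]
  ]
}}

```text
t: 21.4
tool_pos: [0.49, -0.036, 0.0424]
orientation: [2.15, 2.291, -0.0]
force: [0.9, -4.2, -0.6]
opening: 0.0008
```

```bash
cat > look.py <<'E'
import sys
from h import *
from plant import *
n=sys.argv[1];F=[]
for i in range(5):
    c=read_camera("top" if i%2 else "scene");F.append(read_state()["force"])
    if i==3: crop(c,125,180,295,262,4.5,f"t{n}.png")
    if i==4: crop(c,170,70,330,230,4,f"s{n}.png")
F=np.array(F);print(F[:,1].round(1),F.mean(0).round(2),read_state()["tool_pos"],read_state()["t"])
E
python3 look.py 10
```

```text
[-5.  -5.2 -5.1 -5.6 -4.2] [ 0.48 -5.03 -0.3 ] [ 0.49000253 -0.03600898  0.0424551 ] 21.65
```

View pics/t10.png

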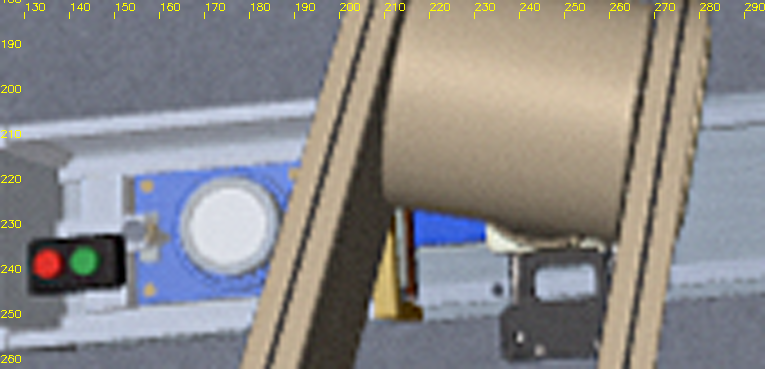

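View pics/s10.png

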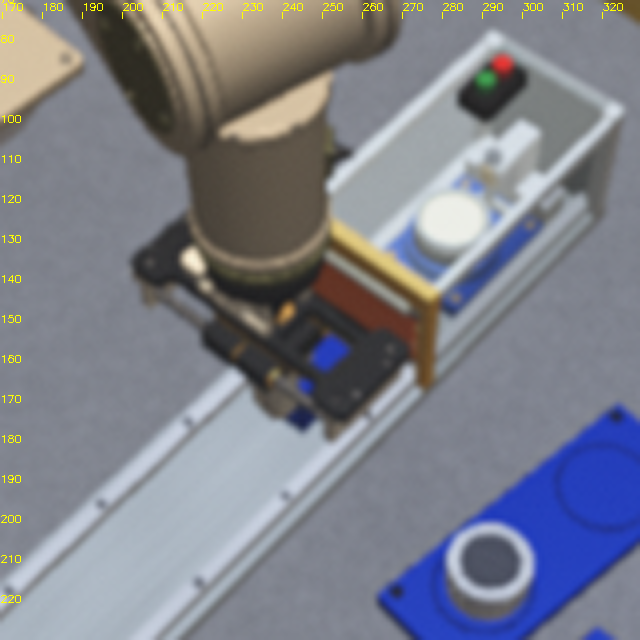

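The flap has shut behind the lamp and the plate front sits at the contact plate (about (153,225)). Push averages 5 N. I continue in 1 mm steps, averaging the force.

Request:
{"name": "move_arm", "arguments": {
  "series": [
    [0.005,0,0,0,0,0,-1],
    [0.01,0,0,0,0,0,-1],
    [0.01,0,0,0,0,0,-1]
  ]
}}

```text
t: 21.95
tool_pos: [0.49, -0.0353, 0.0425]
orientation: [2.149, 2.29, -0.001]
force: [-0.5, -6.4, -0.4]
opening: 0.0003
```

```bash
python3 look.py 11
```

```text
[-6.3 -7.  -6.9 -7.2 -6.6] [ 0.96 -6.8  -0.57] [ 0.48998717 -0.0353167   0.04246457] 22.2
```

Request:
{"name": "move_arm", "arguments": {
  "series": [
    [0.005,0,0,0,0,0,-1],
    [0.01,0,0,0,0,0,-1],
    [0.01,0,0,0,0,0,-1]
  ]
}}

```text
t: 22.5
tool_pos: [0.4899, -0.0345, 0.0425]
orientation: [2.149, 2.29, -0.001]
force: [1.2, -7.9, -1.1]
opening: 0.0007
```

```bash
python3 look.py 12
```

```text
[-7.1 -7.1 -6.6 -7.5 -7.3] [ 0.75 -7.13 -0.72] [ 0.48993453 -0.03448389  0.04248388] 22.75
```

Request:
{"name": "move_arm", "arguments": {
  "series": [
    [0.005,0,0,0,0,0,-1],
    [0.01,0,0,0,0,0,-1],
    [0.01,0,0,0,0,0,-1]
  ]
}}

```text
t: 23.05
tool_pos: [0.49, -0.0338, 0.0426]
orientation: [2.149, 2.29, -0.001]
force: [0.7, -9.7, -0.6]
opening: 0.0002
```

```bash
python3 look.py 13
```

```text
[-8.2 -9.2 -9.5 -9.6 -9.4] [ 1.33 -9.19 -0.9 ] [ 0.49001564 -0.03382782  0.042583  ] 23.3
```

Request:
{"name": "move_arm", "arguments": {
  "series": [
    [0.005,0,0,0,0,0,-1],
    [0.01,0,0,0,0,0,-1],
    [0.01,0,0,0,0,0,-1]
  ]
}}

```text
t: 23.6
tool_pos: [0.4904, -0.0337, 0.0429]
orientation: [2.148, 2.288, -0.002]
force: [1.7, -12.4, -0.3]
opening: 0.0007
```

```bash
python3 look.py 14
```

```text
[-11.7 -13.3 -13.6 -12.3 -13. ] [  1.31 -12.78  -0.25] [ 0.49034323 -0.03367921  0.04288907] 23.85
```

Request:
{"name": "move_arm", "arguments": {
  "series": [
    [0.005,0,0,0,0,0,-1],
    [0.005,0,0,0,0,0,-1]
  ]
}}

```text
t: 24.05
tool_pos: [0.4905, -0.0337, 0.043]
orientation: [2.148, 2.288, -0.003]
force: [1.6, -15.1, -0.3]
opening: 0.0006
```

```bash
python3 look.py 15
```

```text
[-14.7 -15.6 -15.2 -15.2 -15.6] [  1.53 -15.28  -0.43] [ 0.49047734 -0.03366862  0.04303039] 24.3
```

View pics/t15.png

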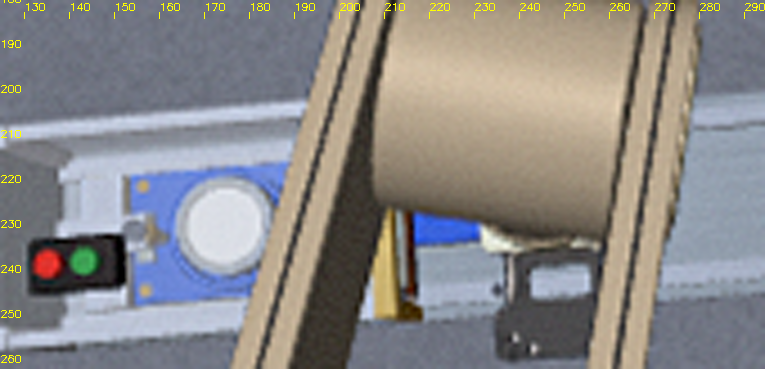

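View pics/s15.png

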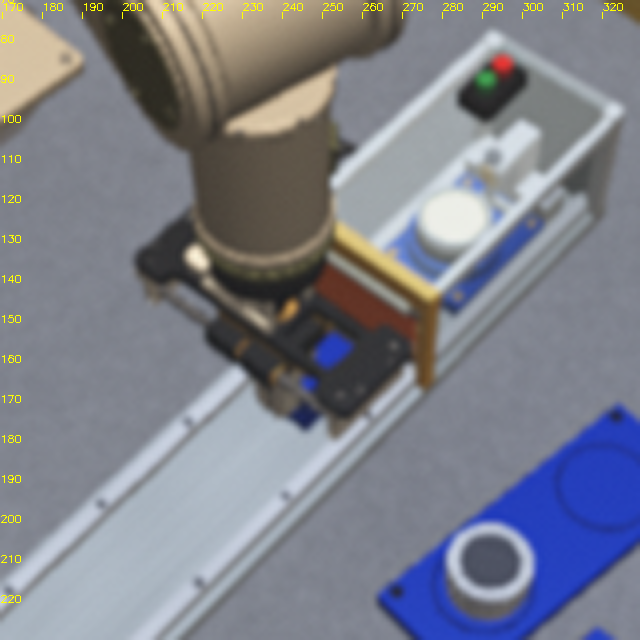

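The push is stalled on a solid stop: no travel between 12 and 15 N. I ease back and see where the contact force vanishes. About 2 mm back means latched, about 6 mm means not.

Request:
{"name": "move_arm", "arguments": {
  "series": [
    [-0.015,0,0,0,0,0,-1],
    [-0.025,0,0,0,0,0,-1],
    [-0.03,0,0,0,0,0,-1]
  ]
}}

```text
t: 24.6
tool_pos: [0.4899, -0.0348, 0.0425]
orientation: [2.15, 2.29, -0.0]
force: [0.4, -5.1, -1.0]
opening: 0.0006
```

```bash
python3 look.py 16
```

```text
[-5.8 -6.4 -7.2 -6.9 -6.9] [ 0.75 -6.64 -0.42] [ 0.48994463 -0.0348357   0.04246708] 24.85
```

Request:
{"name": "move_arm", "arguments": {
  "series": [
    [-0.01,0,0,0,0,0,-1],
    [-0.015,0,0,0,0,0,-1],
    [-0.015,0,0,0,0,0,-1]
  ]
}}

```text
t: 25.15
tool_pos: [0.49, -0.036, 0.0425]
orientation: [2.15, 2.291, -0.0]
force: [-0.3, -6.4, -0.9]
opening: 0.0007
```

```bash
python3 look.py 17
```

```text
[-5.7 -4.3 -5.  -5.1 -5.7] [ 0.64 -5.15 -0.25] [ 0.49002701 -0.03596126  0.04246768] 25.4
```

Request:
{"name": "move_arm", "arguments": {
  "series": [
    [-0.01,0,0,0,0,0,-1],
    [-0.015,0,0,0,0,0,-1],
    [-0.015,0,0,0,0,0,-1]
  ]
}}

```text
t: 25.7
tool_pos: [0.4899, -0.0368, 0.0423]
orientation: [-2.149, -2.29, -0.0]
force: [0.2, -1.3, 0.7]
opening: 0.0005
```

```bash
python3 look.py 18
```

```text
[ 0.8  0.1  0.3 -0.1 -0.1] [-0.09  0.2  -0.04] [ 0.49002659 -0.03713955  0.04239857] 25.95
```

The force disappeared about 3 mm back from the stop (5 N to 0), so the catch holds. I withdraw and check with the cameras.

Request:
{"name": "move_arm", "arguments": {
  "series": [
    [-0.1,0,0,0,0,0,-1],
    [-0.25,0,0,0,0,0,-1],
    [-0.4,0,0,0,0,0,-1],
    [-0.5,0,0,0,0,0,-1],
    [-0.5,0,-0.4,0,0,0,-1],
    [-0.5,0,-0.8,0,0,0,-1],
    [-0.5,0,-1,0,0,0,-1]
  ]
}}

```text
t: 26.65
tool_pos: [0.4948, -0.0888, 0.1462]
orientation: [2.149, 2.287, 0.003]
force: [0.1, 0.0, 0.2]
opening: 0.0009
```

Request:
{"name": "move_arm", "arguments": {
  "series": [
    [-0.4,0,-0.3,0,0,0,-1],
    [-0.8,0,-0.5,0,0,0,-1],
    [-1,0,-0.5,0,0,0,-1],
    [-1,0,-0.5,0,0,0,-1]
  ]
}}

```text
t: 27.05
tool_pos: [0.4998, -0.1907, 0.1934]
orientation: [2.153, 2.285, -0.0]
force: [0.3, 0.3, 0.1]
opening: 0.0004
```

Request:
{"name": "move_arm", "arguments": {
  "series": [
    [-0.4,0,0,0,0,0,-1],
    [-0.8,0,0,0,0,0,-1],
    [-1,0,0,0,0,0,-1],
    [-1,0,0,0,0,0,-1]
  ]
}}

```text
t: 27.45
tool_pos: [0.5052, -0.2888, 0.1914]
orientation: [-2.152, -2.287, 0.001]
force: [0.2, 0.6, 0.2]
opening: 0.0004
```

```bash
python3 look.py 19
python3 - <<'E'
from h import *
a=cv2.imread("pics/t19.png")
E
```

```text
[ 0.6  0.5  0.3  0.1 -0.7] [ 0.1   0.16 -0.41] [ 0.50595448 -0.28552082  0.19220838] 27.7
```

View pics/t19.png

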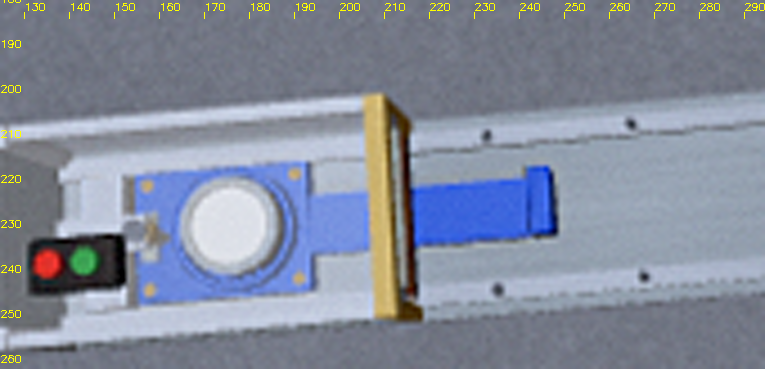

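View pics/s19.png

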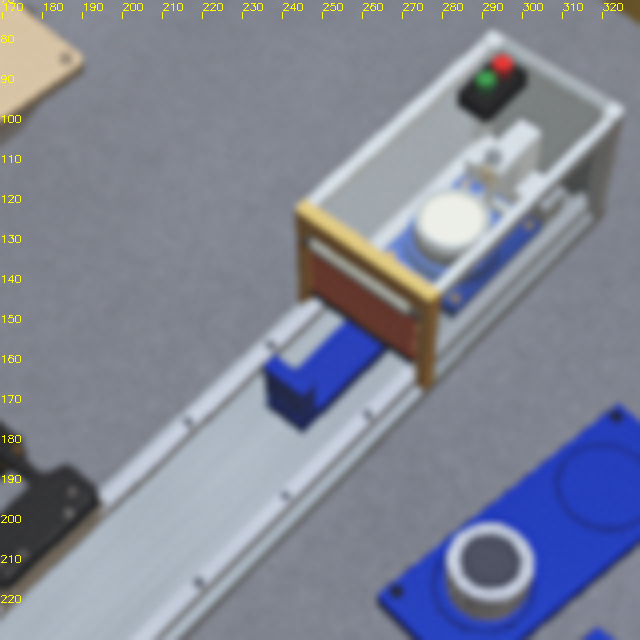

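The carrier sits where it was just short of the stop, with the rib under the bolt at about (158,232). The flap hangs shut, the lamp is upright in the nest, and the heatsink is unmoved. I hand in.

```bash
python3 -c "
from plant import *
print(close_job())"
```

```text
the job is handed in; nothing more can be done
None
```

The spotlight is in the carrier's nest, lens up, and the carrier is pushed home in the tester. I handed the job in at about 27.7 s; no verdict is reported.

- **Placing:** I lowered the spotlight to within about 1 mm of the nest floor and let it drop the rest. In both camera views it looks centred and upright.
- **Pushing home:** With shut jaws behind the handle, the push took about 2 to 5 N through the flap and up to the contacts. It then stalled on the solid stop. The highest push I read was about 15.6 N, below the 20 N guideline. That is further than needed, because the first signs of the catch were lost in the force noise.
- **Catch:** I never felt a distinct snap. On backing off, the contact force dropped from 5 N to 0 about 3 mm short of the stop. The last pictures show the carrier still there, which means the contacts are pressed in by roughly 4.5 to 5 mm. If the catch had missed, the carrier should have sprung back about 6 mm.
- **Final views:** The flap hangs shut, the spotlight is upright in the nest, the heatsink is where it was, and the robot is clear. I did not look at the vial and power supply again after the move.

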